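# Lock a board carrier on its rail under the screw-down keeper cap

### The arm

A 6-joint arm with a two-finger parallel gripper is mounted at the origin on a cart in front of the work surface, level with it; the furniture and walls round the work are solid. World frame = base frame: x ahead of the robot, y to its left, z up, the work surface at z = 0. Lengths are in m, angles in rad, forces in N, time in s.
With the tool pointing down it reaches from about 0.35 to 0.85 m from the base axis. Payload 8.1 kg.
Tool frame: the origin (TCP) lies midway between the tips of the shut fingers; the grasp point (between the pads) lies 19 mm behind it; z points along the fingers, y is the line along which they close (so a half turn about z gives the same grasp; the last joint's range is limited). The gripper opens to 93 mm and grips with 3 to 60 N. Pads are 15 mm wide; open, the fingers measure 128 mm over their backs; the gripper's body (75 mm by 188 mm) begins 65 mm behind the grasp point.
Start: joints at [-1.351, 0.13, 1.488, -0, 1.523, -0.085], TCP at [0.18, -0.572, 0.219] pointing down, gripper open.
Joint ranges: [-2.96, 2.96], [-0.89, 2.26], [0.02, 2.5], [-1.34, 4.48], [0, 2.73], [-2.66, 2.66]. Speed limits (rad/s): [2.39, 2.39, 2.79, 3.14, 3.14, 3.14].

### API

Orientations are given as a 3x3 rotation matrix whose columns are the frame's x, y, z axes.
In Python, from station import read_state, camera, camera_params, finish_job gives the robot as it stands.
- The arm moves only by the tool servo_tool, never from a script. Its argument "moves" is a list of rows, each a list of 4 numbers: the shift along the world's x, y, z in units of 0.1 m (1.0 is 0.1 m), then the turn about the world's z in units of 45 degrees (1.0 is 45 degrees). A call has exactly 8 rows; each row is the pose to reach, as a shift and turn from the pose commanded when the call began; what a row does not reach only later rows make up. A row lasts 1/10 s, in which the tool goes at most 50 mm and 8.59 degrees, less where a joint would pass 70% of its speed; a pose out of reach is approached as far as the arm can. A call with a number of a shift or a turn outside -1 to 1 is refused whole. A call with a gripper value outside its range is refused whole. "grip" is the opening, from 0 (shut) to 1 (fully open), set as the call begins (left out, the last holds). The fingers move at their own pace and stop on an object; the grip force is fixed at half the most. Time passes only in rows, so rows that repeat a pose let the fingers close, or fill a call up. It gives the time, the measured TCP pose, the force, the opening and the grip force at its end, in the units of the state.
- read_state(): the state, without advancing time (a new reading comes with each control period).
- camera(name): name is "side" or "top"; returns the picture (480x640x3 uint8, red, green, blue); there is no depth.
- camera_params(name): a dict with "fx", "fy", "cx", "cy" (pixels), "view" (4x4, takes a point from world to camera coordinates). Camera axes: x right, y down, z forward; pixel columns grow to the right and rows downward; lengths in m; the calibration is good to about 2 mm. A picture is of the moment at which its call begins. camera_params takes no time and is no camera call.
- finish_job(): hands the job in; it is judged then, once.
The state is a dict: "clock": time; "joint_pos": joint angles; "dq": joint speeds; "joint_torque": joint torques, N m; "eef_pos": TCP position; "ee_rot": TCP orientation; "contact_force": force on the tool from outside, world axes, zero at the start; "moment": the same for the moment, N m; "width": finger opening in m; "gripper_force": force on a finger pad.
Only numpy, scipy, OpenCV 4.12 (cv2) and the standard library are available. Lean on these libraries where they do the work, as an engineer would, in place of code of your own. Each camera call takes 0.05 s, during which the arm holds its last target. There are 200 camera calls.

### The job

Take the board carrier out of its rest, hook it over the open part of the rail with its nose towards the black keeper cap, and slide it along, the nose passing under the cap's flange, until its trailing end lines up with the dark ring on the rail. Let go of it, then screw the cap down (clockwise from above) until it bottoms out, back it off a quarter turn so that it cannot seize, and finish still gripping the cap there. Do not disturb the multimeter, the flux bottle, the tape roll and the small heat sink.

Things in the scene. Friction and masses are not known exactly. Their poses are not given: they have to be found in the camera images.
- rail_stand: Fixed stand: grey painted base 70 x 290 x 12 mm, two steel posts 20 mm thick, and a level steel rail 12 mm thick along the stand's y axis, at x = 0, its axis 130 mm and its top 136 mm above the bench. Origin on the bench under the rail. The cap post is at y = -105 mm, the far post at y = +115 mm (top 137 mm high). Place and yaw vary.
- ring_mark (a point): Centre of the dark ring, 4 mm wide, round the rail, as a point on the rail's top, at y = +17 mm in the stand's frame. With the carrier at the mark, its trailing end lies over this point: the carrier's origin is then at the same height and at y = -23 mm in the stand's frame.
- keeper_cap: Black screw cap on the cap post, axis upright: a flange 60 mm across, 5 mm thick, and above it a knurled grip, with a bright index line on top along the cap's +x. Origin: on the axis at the flange's underside. It cannot come off its thread and goes down 10 mm a turn; bottomed out, the flange's underside is 146 mm above the bench, 6 mm above the hung carrier's nose.
- cap_grip (a point): Middle of the cap's knurled grip, 34 mm across and 28 mm high, on the axis, 19 mm above the cap's origin (the grip spans 5 to 33 mm above it). With the carrier at the mark nothing stands higher than the flange within 65 mm of the axis.
- cap_turn (a joint): Turn of the keeper cap, rad: it grows as the cap is turned clockwise seen from above, to the hard stop at 3.4, where it is bottomed out. It starts anywhere from 0.6 to 1.4. A quarter turn back from the stop is 1.83. It turns with light friction (about 0.05 N m) and stays where it is left.
- board_carrier: Loose grey steel hanger with a green circuit board, 0.13 to 0.21 kg, sits on the rail like a saddle. Origin: middle of the underside of its top plate (28 x 80 x 4 mm), which rests on the rail's top; y along it (+y trailing end, 40 mm off), z up. Legs with a clear gap of 20 mm in x straddle the rail: behind (+x) down to z = -28 mm; the board, in front, to z = -70 mm at x = -10 to -14 mm.
- grip_fin (a point): Middle of the carrier's upright grip fin, 21 mm above the carrier's origin. The fin stands centred on the top plate: 10 mm thick in the carrier's x, 28 mm long in y, from z = 4 to 38 mm.
- nose_tip (a point): Tip of the carrier's nose, a strip 18 mm wide and 4 mm thick level with the top plate; the tip is 65 mm from the carrier's origin towards its -y. At the mark it reaches 13 mm under the cap's flange.
- board_rest: Fixed grey plastic step block, 80 x 110 mm, 50 mm high, in which the carrier stands at the start with the same x, y and yaw, its origin 78 mm above the bench, its nose to the block's -y; the board's lower edge is in a groove 8 mm wide and 19 mm deep, so lift the carrier straight up at least 25 mm. Origin: middle of its base. Place and yaw vary.
- multimeter: Black hand-held multimeter, 152 x 78 x 43 mm, lying on the bench, a bystander. Origin: centre of its underside.
- flux_bottle: Pink bottle with a white cap, 53 mm across and 94 mm high, standing on the bench, a bystander. Origin: centre of its underside.
- tape_roll: Amber tape roll, 64 mm across and 18 mm high, flat on the bench, a bystander. Origin: centre of its underside.
- heat_sink: Small bright finned heat sink, 28 x 36 x 18 mm, on the bench, a bystander. Origin: centre of its underside.

How it is judged:
On the way, in this order (a step that is already met when the one before it is completed fails the run):
1. the carrier sits astride the open rail, its nose still clear of the cap's flange (x of board_carrier in the frame of rail_stand between -0.01 and 0.01 m and z of board_carrier in the frame of rail_stand between 0.13 and 0.146 m and y of board_carrier in the frame of rail_stand between -0.013 and 0.09 m), for 0.1 s.
2. the carrier has been slid along the rail to the mark, nose under the flange, and let go (x of board_carrier in the frame of rail_stand between -0.008 and 0.008 m and z of board_carrier in the frame of rail_stand between 0.132 and 0.141 m and angle between the y axis of board_carrier and the y axis of rail_stand, either way round below 0.2 rad and angle between board_carrier's own z axis and vertical below 0.3 rad and y of nose_tip in the frame of rail_stand below -0.07 m and y of board_carrier in the frame of rail_stand between -0.03 and -0.016 m and contact force between the fingers and board_carrier below 0.2 N), for 0.2 s.
3. the cap is screwed down until it bottoms out (value of joint cap_turn above 3.3 rad), for 0.1 s.
At the end, for the whole second after the job is handed in: The carrier hangs free on the rail within 7 mm of the mark, level and along the rail; the cap stands a quarter turn (within 0.3 rad) back from its stop, at rest, and the fingers still grip it with more than 2 N (all of step 2 and value of joint cap_turn between 1.5292 and 2.1292 rad and velocity of joint cap_turn between -0.1 and 0.1 rad/s and contact force between the fingers and keeper_cap above 2 N and contact force between board_carrier and rail_stand above 0.3 N); the arm keeps its last pose, push and grip.
It fails at once if the multimeter is moved by more than 3 cm (distance of multimeter from where it was at the start of the episode above 0.03 m).
It fails at once if the flux remover bottle is moved by more than 3 cm (distance of flux_bottle from where it was at the start of the episode above 0.03 m).
It fails at once if the tape roll is moved by more than 3 cm (distance of tape_roll from where it was at the start of the episode above 0.03 m).
It fails at once if the heat sink is moved by more than 3 cm (distance of heat_sink from where it was at the start of the episode above 0.03 m).
It also fails if it takes over 58 s, if anything falls off the work surface, if the arm or the gripper's body presses on something with over 40 N, if the wrist force passes 120 N, or if a joint passes its speed limit or range.

## Working session

There is one attempt and no reset: what is moved stays moved. The work goes in short steps, Python scripts to look and compute and a tool call to move; the robot and the scene stay as the last step left them, time stands still between calls to the robot, and variables do not carry over. Pictures are saved under pics/ and viewed, at most 10 in all, crops included, and the job is handed in when it is done.

Besides the shell and the picture viewer there is one more tool, called after "Request:" in YAML: its name, and indented under it one key for each argument. servo_tool: Moves the arm, as the interface text tells. Shifts and turns lie within -1 to 1; 1 stands for 0.1 m of shift or 45 degrees of turn. Its arguments: {"type":"object","properties":{"moves":{"type":"array","items":{"type":"array","items":{"type":"number","minimum":-1,"maximum":1}}},"grip":{"type":"number"}},"required":["moves"]}

```bash
mkdir -p pics
python3 - <<'E'
from station import *
import cv2,numpy as np
for n in("top","side"):
    im=camera(n);cv2.imwrite(f"pics/{n}0.png",im[...,::-1]);p=camera_params(n)
    V=np.array(p["view"]);print(n,p["fx"],p["cx"],p["cy"],V.round(4).tolist(),(-V[:3,:3].T@V[:3,3]).round(3))
print(read_state())
E
```

```text
top 591.694786759474 319.9503109734152 228.48857960481098 [[0.0176, -0.9998, 0.0026, -0.1142], [-0.9813, -0.0178, -0.1916, 0.5431], [0.1916, 0.0008, -0.9815, 1.5132], [0.0, 0.0, 0.0, 1.0]] [ 0.245 -0.106  1.59 ]
side 465.0867719774173 322.05024525500517 238.44803183827767 [[-0.9655, -0.2588, -0.0271, 0.498], [-0.0737, 0.3718, -0.9254, 0.1948], [0.2496, -0.8915, -0.3781, 0.9443], [0.0, 0.0, 0.0, 1.0]] [0.259 0.898 0.551]
{'clock': 0.1, 'joint_pos': array([-1.35140040e+00,  1.31100555e-01,  1.48914557e+00,  8.89409159e-06,
        1.52301659e+00, -8.53767240e-02]), 'dq': array([ 0.00030516, -0.00193339, -0.0018401 , -0.00075615, -0.00155096,
       -0.00102291]), 'joint_torque': array([ 1.36581028e-03, -5.61342108e+01, -4.93095803e+01,  7.70462654e-02,
        2.91653315e-02, -3.65278709e-05]), 'eef_pos': array([ 0.17997216, -0.5718373 ,  0.21769707]), 'ee_rot': array([[ 9.53915355e-01,  3.00075606e-01, -3.54802860e-04],
       [ 3.00075778e-01, -9.53913971e-01,  1.63196903e-03],
       [ 1.51262689e-04, -1.66322806e-03, -9.99998605e-01]]), 'contact_force': array([-0.24793359, -0.10893125,  0.28400641]), 'moment': array([-0.01412446,  0.03439091,  0.01394682]), 'gripper_force': 0.0, 'width': 0.09262482381793831}
```

View pics/top0.png

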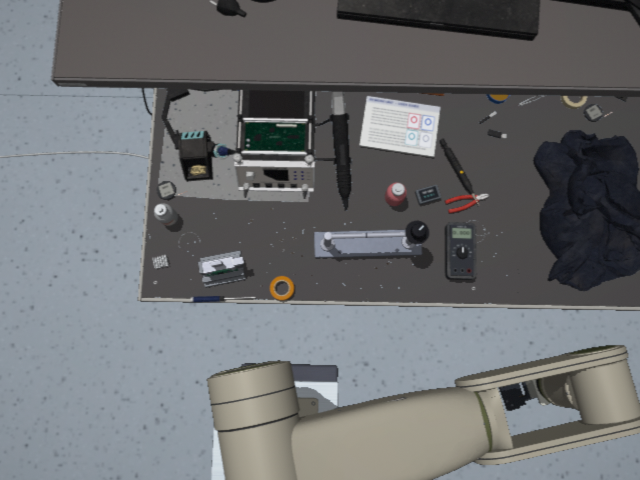

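View pics/side0.png

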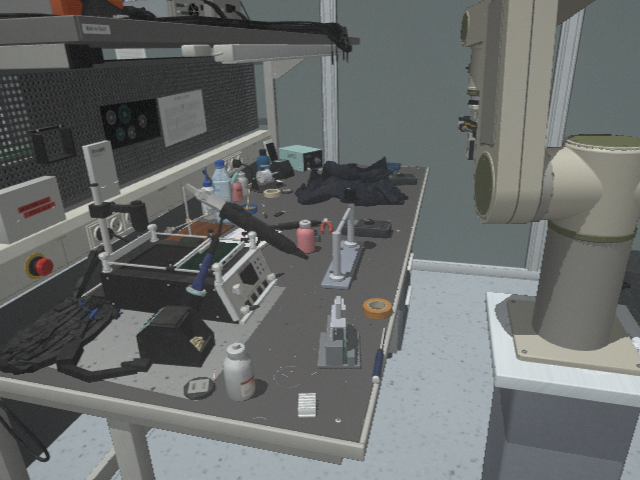

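The top view shows the rest and carrier near (222,267), the stand from (315,245) to (422,245) and the cap near (417,232). The side view shows the rest at (338,340) and the stand at (343,255). I'll enlarge both.

Run:
```python
import cv2,numpy as np
t=cv2.imread("pics/top0.png");s=cv2.imread("pics/side0.png")
a=cv2.resize(t[240:295,190:260],None,fx=5.7,fy=5.7,interpolation=2)
b=cv2.resize(t[215:265,305:440],(800,296),interpolation=2)
c=cv2.resize(s[285:375,300:370],(395,300*1),interpolation=2)
a=cv2.resize(a,(400,300))
cv2.imwrite("pics/crop1.png",np.vstack([np.hstack([a,cv2.resize(c,(400,300))]),b]))
```

```text
(no output)
```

View pics/crop1.png

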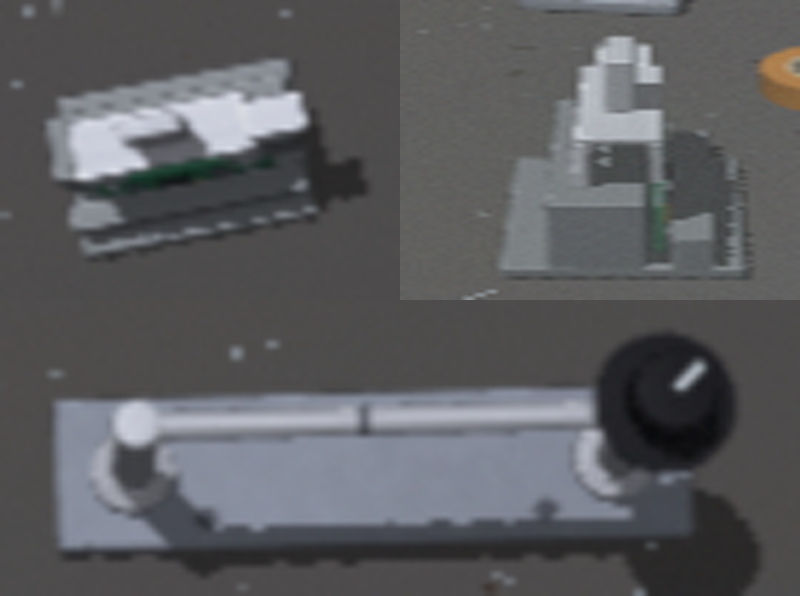

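The crop shows the carrier with its nose to the right (world -y) and the board facing the robot. That is nearly the same heading as the stand, whose ring is near (366,235) in the top view. Next I'll take measurements.

```bash
cat > h.py <<'E'
import numpy as np,cv2
from station import *
def ray(n,u,v,z):
    p=camera_params(n);V=np.array(p["view"]);R=V[:3,:3];c=-R.T@V[:3,3]
    d=R.T@np.array([(u-p["cx"])/p["fx"],(v-p["cy"])/p["fy"],1.]);return c+d*(z-c[2])/d[2]
def proj(n,P):
    p=camera_params(n);V=np.array(p["view"]);q=V[:3,:3]@np.array(P)+V[:3,3]
    return np.array([p["fx"]*q[0]/q[2]+p["cx"],p["fy"]*q[1]/q[2]+p["cy"]])
E
python3 - <<'E'
from h import *
t=cv2.imread("pics/top0.png");g=t.sum(2)//3
print("rail cols");
for c in (335,345,355,366,376,386,396): print(c,g[226:246,c])
print("ringrow",g[234,355:378],g[235,355:378])
m=((t.max(2)<60)).astype(np.uint8);m[:215]=0;m[252:]=0;m[:,:400]=0;m[:,435:]=0
print("dark rows");print(g[216:252:1,405:432:1])
print("carrier");print(g[249:290,196:252])
E
```

```text
rail cols
335 [ 76  77  77  77  77  93 137 125 163 189 171 137 113 142 145 143 144 143
 127 120]
345 [ 78  76  76  76  81 114 139 132 168 191 162 126 118 141 144 144 144 146
 146 147]
355 [ 76  77  76  76  89 143 144 147 172 187 152 118 141 144 144 145 145 145
 144 143]
366 [ 76  76  77  77  87 135 127 107 108 106  87  77 137 143 144 143 144 143
 143 143]
376 [ 75  76  76  79 101 138 134 165 186 168 134 114 139 143 142 142 139 139
 139 140]
386 [ 76  76  76  82 115 139 137 169 186 159 124 125 141 142 139 139 140 140
 139 138]
396 [ 75  77  76  84 129 139 147 173 182 149 111 135 138 138 138 139 140 139
 139 139]
ringrow [172 173 173 175 175 176 176 178 179 176 145 108 147 177 181 184 184 185
 185 185 185 186 186] [187 188 187 186 185 186 183 180 180 176 145 106 143 172 173 173 172 171
 171 170 169 168 168]
dark rows
[[ 76  77  76  77  76  76  76  76  76  75  76  75  76  76  76  75  76  76
   76  75  77  75  75  76  76  76  76]
 [ 75  76  76  76  76  77  75  76  75  76  76  76  76  77  76  75  76  76
   75  75  77  75  76  76  75  76  75]
 [ 75  75  76  76  76  76  77  78  77  76  76  
[... 3259 characters left out ...]
  84  77  76  75  76  75  75  74  73  61  47
   47  62  70  71  74  75  76  75  76]
 [112  94  94  92  82  76  75  74  74  74  74  74  75  74  74  73  62  46
   40  44  46  48  62  73  75  75  76]
 [134 132 131 110  88  84  79  75  74  75  75  75  75  74  74  72  61  46
   41  41  41  42  47  61  73  76  75]
 [137 137 137 136 133 130 106  78  74  75  76  75  76  74  74  74  62  46
   42  41  42  40  41  47  63  74  74]
 [130 130 131 132 133 129 106  77  74  74  75  75  76  75  75  74  62  47
   41  41  42  42  42  42  60  71  75]]
carrier
[[77 76 76 ... 76 77 78]
 [77 77 77 ... 77 77 78]
 [78 77 77 ... 76 77 76]
 ...
 [76 77 77 ... 77 76 76]
 [76 76 77 ... 76 77 77]
 [77 76 76 ... 77 77 75]]
```

Run:
```python
from h import *
np.set_printoptions(linewidth=250,precision=4,suppress=True)
t=cv2.imread("pics/top0.png");g=(t.sum(2)/3).astype(int)
# rail slope: centroid of brightness over 150
C=[c for c in range(333,400) if not 362<c<370];pk=[]
for c in C:
    r=np.arange(229,240);w=np.clip(g[229:240,c]-148,0,None);pk.append((r*w).sum()/w.sum())
s=np.polyfit(C,pk,1);print("slope",s, np.std(np.polyval(s,C)-pk))
A=ray("top",335,235.2-31*-s[0]*1,.13);A=ray("top",335,235.2+s[0]*-31,.13);B=ray("top",396,235.2+s[0]*30,.13)
d=A-B;yaw=np.arctan2(-d[0],d[1]);R=ray("top",366,235.2,.13)
yv=np.array([-np.sin(yaw),np.cos(yaw),0]);print("yaw",yaw,"ring",R,"cap pred",R-yv*.122,"stand0",R-yv*.017)
m=(g<58).astype(np.uint8);m[:218]=0;m[244:]=0;m[:,:403]=0;m[:,432:]=0
m[225:232,415:426]=1
M=cv2.moments(m,True);u,v=M['m10']/M['m00'],M['m01']/M['m00'];print("cap",u,v,M['m00'],ray("top",u,v,.154))
print("proj side ring",proj("side",R+[0,0,.006]),"cap",proj("side",R-yv*.122+[0,0,.04]))
# carrier
w=((g>205)).astype(np.uint8);w[:245]=0;w[282:]=0;w[:,:192]=0;w[:,250:]=0
cs=max(cv2.findContours(w,0,1)[0],key=cv2.contourArea);print(cv2.minAreaRect(cs))
hi=(g>92).astype(np.uint8);hi[:245]=0;hi[288:]=0;hi[:,:192]=0;hi[:,248:]=0
def line(C,first):
    P=[]
    for c in C:
        k=np.where(hi[:,c])[0];k=k[0] if first else k[-1];o=k-1 if first else k+1
        f=(92-g[k,c])/(g[o,c]-g[k,c]+1e-9);P.append(k+(o-k)*f)
    q=np.polyfit(C,P,1);return q
for nm,C,f,z in(("back",range(203,238),1,0.05),("front",range(208,242),0,0)):
    q=line(C,f);a=ray("top",C[0],np.polyval(q,C[0]),z);b=ray("top",C[-1],np.polyval(q,C[-1]),z);d=a-b
    print(nm,q,np.arctan2(-d[0],d[1]),a,b)
for r in range(250,288): print(r,g[r,197:248])
```

```text
slope [ -0.0258 243.797 ] 0.05410129075521258
yaw 0.04430454403980308 ring [ 0.5149 -0.2204  0.13  ] cap pred [ 0.5203 -0.3422  0.13  ] stand0 [ 0.5157 -0.2373  0.13  ]
cap 416.8310810810811 231.89414414414415 444.0 [ 0.5211 -0.344   0.154 ]
proj side ring [342.7198 219.0179] cap [350.1789 193.1579]
((231.5576934814453, 261.2884521484375), (9.021342277526855, 19.807729721069336), 78.69007110595703)
back [ -0.1951 296.3684] 0.21399603248300186 [0.4644 0.2011 0.05  ] [0.4837 0.1127 0.05  ]
front [ -0.3605 361.3186] 0.3681179676654042 [0.3917 0.1932 0.    ] [0.4253 0.1061 0.    ]
250 [77 77 77 77 77 77 77 77 77 77 77 77 77 77 76 77 77 77 77 77 76 78 78 77 76 74 75 77 77 77 77 77 77 77 77 76 77 77 82 84 82 82 85 80 76 76 77 76 77 77 77]
251 [ 77  77  77  77  76  77  77  77  77  77  77  76  77  77  77  76  77  77  76  77  77  77  77  77  77  77  77  77  78  77  77  77  79  81  85  83  87  96 108 125 137 141 133  98  70  75  76  77  76  77  77]
252 [ 77  77  77  76  76  77  77  77  77  77  77  76  76  77  77  77  77  76  77  76  76  77  77  78  77  77  78  79  83  87  85  88  95 109 127 13
[... 6610 characters left out ...]
  66  60  61  56  54  64  73  73  73  74  74  76  76  76  77  77  77  76  76  76  76  76  76  77  77  76  77  76  76  78]
285 [ 77  76  77  77  76  76  80 102 124 131 132 133 130 121 105  87  72  65  60  57  54  63  73  73  73  73  75  76  76  77  76  76  77  76  76  76  77  76  77  77  77  76  77  76  76  76  77  77  76  76  77]
286 [ 76  76  76  76  76  76  78  88 104 102  87  72  63  59  58  66  72  63  64  72  73  75  76  76  76  77  77  76  76  76  76  77  77  76  76  76  77  77  76  76  76  76  76  75  76  76  76  76  76  76  75]
287 [77 77 76 77 75 77 76 76 68 59 65 61 51 62 73 74 76 75 75 76 77 77 77 75 76 76 76 76 76 76 76 76 76 76 76 76 77 76 75 76 76 76 76 77 76 78 76 75 76 76 77]
```

Run:
```python
from h import *
np.set_printoptions(precision=4,suppress=True)
yaw=.21;y=np.array([-np.sin(yaw),np.cos(yaw),0])
tip=ray("top",242.9,260.4,.082);tr=ray("top",202.5,267,.082)
d=tr-tip;print(np.linalg.norm(d),np.arctan2(-d[0],d[1]),"o from tip",tip+.065*y,"from trail",tr-.04*y)
O=(tip+.065*y+tr-.04*y)/2;x=np.array([np.cos(yaw),np.sin(yaw),0])
for a in(-.005,.005):
  for b in(-.014,.014): print("fin",proj("top",O+a*x+b*y+[0,0,.034]),proj("side",O+a*x+b*y+[0,0,.034]))
for a in(-.014,.014): print("plate",proj("side",O+a*x+.04*y),)
s=cv2.imread("pics/side0.png").sum(2)//3
print(s[290:322,326:358])
```

```text
0.10445101911349196 0.18193966113129817 o from tip [0.4387 0.1554 0.082 ] from trail [0.4417 0.1554 0.082 ]
fin [221.4827 263.7203] [340.5838 294.9854]
fin [210.4396 265.8382] [340.3554 302.4376]
fin [220.8454 259.8377] [335.3254 294.9768]
fin [209.8157 261.9501] [334.9388 302.4237]
plate [345.3081 325.9852]
plate [329.9419 325.9004]
[[ 94  94  94 ...  94  94  95]
 [ 96  95  96 ...  96  95  97]
 [ 96  96  95 ...  98  97  96]
 ...
 [ 99 114 127 ... 102  94  94]
 [ 97 117 128 ...  95  95  96]
 [ 94 110 129 ...  95  96  94]]
```

Measured positions:
- **Ring:** (0.515, -0.220), with the stand at yaw 0.044.
- **Cap:** (0.5205, -0.343). It agrees with the stand geometry to 2 mm.
- **Carrier origin:** about (0.439, 0.155), at yaw about 0.2.

I'm moving out now.

Request:
servo_tool:
  moves:
    - [0.08, 0.12, 0.05, 0.03]
    - [0.16, 0.25, 0.1, 0.06]
    - [0.24, 0.37, 0.15, 0.09]
    - [0.32, 0.5, 0.2, 0.12]
    - [0.4, 0.62, 0.25, 0.15]
    - [0.48, 0.75, 0.3, 0.18]
    - [0.56, 0.87, 0.3, 0.21]
    - [0.64, 1, 0.3, 0.24]
  grip: 1

```text
clock: 0.9
eef_pos: [0.2448, -0.4713, 0.2488]
ee_rot: [[0.88, 0.475, 0.0], [0.475, -0.88, -0.0], [-0.0, 0.0, -1.0]]
contact_force: [0.1, 0.4, 0.2]
width: 0.0929
gripper_force: 0.0
```

Request:
servo_tool:
  moves:
    - [0.08, 0.12, 0, 0.03]
    - [0.16, 0.25, 0, 0.06]
    - [0.24, 0.37, 0, 0.09]
    - [0.32, 0.5, 0, 0.12]
    - [0.4, 0.62, 0, 0.15]
    - [0.48, 0.75, 0, 0.18]
    - [0.56, 0.87, 0, 0.21]
    - [0.64, 1, 0, 0.24]

```text
clock: 1.7
eef_pos: [0.3087, -0.3714, 0.2487]
ee_rot: [[0.775, 0.632, 0.0], [0.632, -0.775, -0.0], [-0.0, 0.0, -1.0]]
contact_force: [0.4, -0.3, -0.6]
width: 0.093
gripper_force: 0.0
```

Request:
servo_tool:
  moves:
    - [0.06, 0.12, 0, 0.03]
    - [0.12, 0.25, 0, 0.06]
    - [0.18, 0.37, 0, 0.09]
    - [0.24, 0.5, 0, 0.12]
    - [0.3, 0.62, 0, 0.15]
    - [0.36, 0.75, 0, 0.18]
    - [0.42, 0.87, 0, 0.21]
    - [0.48, 1, 0, 0.24]

```text
clock: 2.5
eef_pos: [0.3565, -0.2714, 0.2486]
ee_rot: [[0.643, 0.766, 0.0], [0.766, -0.643, -0.0], [-0.0, 0.0, -1.0]]
contact_force: [0.5, -0.2, 0.3]
width: 0.0927
gripper_force: 0.0
```

Request:
servo_tool:
  moves:
    - [0.06, 0.12, 0, 0.03]
    - [0.12, 0.25, 0, 0.06]
    - [0.18, 0.37, 0, 0.09]
    - [0.24, 0.5, 0, 0.12]
    - [0.3, 0.62, 0, 0.15]
    - [0.36, 0.75, 0, 0.18]
    - [0.42, 0.87, 0, 0.21]
    - [0.48, 1, 0, 0.24]

```text
clock: 3.3
eef_pos: [0.4045, -0.1714, 0.2487]
ee_rot: [[0.488, 0.873, 0.0], [0.873, -0.488, -0.0], [-0.0, 0.0, -1.0]]
contact_force: [-0.2, -0.1, 0.4]
width: 0.093
gripper_force: 0.0
```

Request:
servo_tool:
  moves:
    - [0.02, 0.12, 0, 0.03]
    - [0.04, 0.25, 0, 0.06]
    - [0.06, 0.37, 0, 0.09]
    - [0.08, 0.5, 0, 0.12]
    - [0.1, 0.62, 0, 0.15]
    - [0.12, 0.75, 0, 0.18]
    - [0.14, 0.87, 0, 0.21]
    - [0.16, 1, 0, 0.24]

```text
clock: 4.1
eef_pos: [0.4202, -0.0714, 0.2486]
ee_rot: [[0.316, 0.949, 0.0], [0.949, -0.316, -0.0], [-0.0, 0.0, -1.0]]
contact_force: [0.4, 0.1, -0.2]
width: 0.0929
gripper_force: 0.0
```

Request:
servo_tool:
  moves:
    - [0.02, 0.12, 0, 0.03]
    - [0.04, 0.25, 0, 0.06]
    - [0.06, 0.37, 0, 0.09]
    - [0.08, 0.5, 0, 0.12]
    - [0.1, 0.62, 0, 0.15]
    - [0.12, 0.75, 0, 0.18]
    - [0.14, 0.87, 0, 0.21]
    - [0.16, 1, 0, 0.24]

```text
clock: 4.9
eef_pos: [0.4362, 0.0286, 0.2486]
ee_rot: [[0.133, 0.991, 0.0], [0.991, -0.133, -0.0], [-0.0, 0.0, -1.0]]
contact_force: [0.7, 0.0, -0.2]
width: 0.093
gripper_force: 0.0
```

Request:
servo_tool:
  moves:
    - [0, 0.12, 0, 0.03]
    - [0, 0.25, 0, 0.06]
    - [0, 0.37, 0, 0.09]
    - [0, 0.5, 0, 0.12]
    - [0, 0.62, 0, 0.15]
    - [0, 0.75, 0, 0.18]
    - [0, 0.87, 0, 0.21]
    - [0, 1, 0, 0.24]

```text
clock: 5.7
eef_pos: [0.4361, 0.1287, 0.2486]
ee_rot: [[-0.055, 0.998, -0.0], [0.998, 0.055, -0.0], [-0.0, -0.0, -1.0]]
contact_force: [-0.1, -0.0, 0.3]
width: 0.0929
gripper_force: 0.0
```

Request:
servo_tool:
  moves:
    - [0.03, 0.1, 0, 0.05]
    - [0.03, 0.2, -0.1, 0.1]
    - [0.03, 0.27, -0.25, 0.15]
    - [0.03, 0.27, -0.4, 0.19]
    - [0.03, 0.27, -0.55, 0.19]
    - [0.03, 0.27, -0.7, 0.19]
    - [0.03, 0.27, -0.85, 0.19]
    - [0.03, 0.27, -1, 0.19]

```text
clock: 6.5
eef_pos: [0.4389, 0.1545, 0.1472]
ee_rot: [[-0.201, 0.98, -0.0], [0.98, 0.201, -0.0], [-0.0, -0.0, -1.0]]
contact_force: [-1.1, -0.0, -1.1]
width: 0.0927
gripper_force: 0.0
```

Run:
```python
from h import *
t=camera("top");s=camera("side")
a=cv2.resize(t[240:295,190:260],(400,300),interpolation=2);b=cv2.resize(s[260:350,280:400],(400,300),interpolation=2)
cv2.imwrite("pics/c2.png",np.hstack([a,b])[...,::-1]);print(read_state()["eef_pos"])
```

```text
[0.43746461 0.15414114 0.14572964]
```

View pics/c2.png

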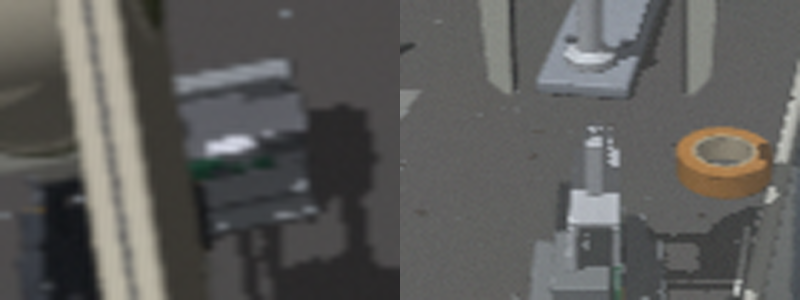

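In the side crop the fin (x≈597) is centred between the fingers (482–718), so I'm descending and gripping.

Request:
servo_tool:
  moves:
    - [0, 0, -0.1, 0]
    - [0, 0, -0.2, 0]
    - [0, 0, -0.3, 0]
    - [0, 0, -0.4, 0]
    - [0, 0, -0.48, 0]
    - [0, 0, -0.54, 0]
    - [0, 0, -0.58, 0]
    - [0, 0, -0.58, 0]

```text
clock: 7.4
eef_pos: [0.4387, 0.1546, 0.09]
ee_rot: [[-0.201, 0.98, -0.001], [0.98, 0.201, -0.0], [-0.0, -0.001, -1.0]]
contact_force: [0.8, -0.5, -0.2]
width: 0.093
gripper_force: 0.0
```

Request:
servo_tool:
  moves:
    - [0, 0, 0, 0]
    - [0, 0, 0, 0]
    - [0, 0, 0, 0]
    - [0, 0, 0, 0]
    - [0, 0, 0, 0]
    - [0, 0, 0, 0]
    - [0, 0, 0, 0]
    - [0, 0, 0, 0]
  grip: 0

```text
clock: 8.2
eef_pos: [0.4391, 0.1547, 0.0906]
ee_rot: [[-0.201, 0.98, -0.0], [0.98, 0.201, 0.0], [0.0, -0.0, -1.0]]
contact_force: [-0.3, 0.4, 0.1]
width: 0.0337
gripper_force: 0.0
```

Request:
servo_tool:
  moves:
    - [0, 0, 0, 0]
    - [0, 0, 0, 0]
    - [0, 0, 0, 0]
    - [0, 0, 0, 0]
    - [0, 0, 0, 0]
    - [0, 0, 0, 0]
    - [0, 0, 0, 0]
    - [0, 0, 0, 0]

```text
clock: 9.0
eef_pos: [0.439, 0.1546, 0.0905]
ee_rot: [[-0.201, 0.98, -0.0], [0.98, 0.201, -0.0], [0.0, -0.0, -1.0]]
contact_force: [-0.8, -0.3, -1.0]
width: 0.0095
gripper_force: 30.0
```

Request:
servo_tool:
  moves:
    - [0, 0, 0.05, 0]
    - [0, 0, 0.1, 0]
    - [0, 0, 0.2, 0]
    - [0, 0, 0.3, 0]
    - [0, 0, 0.45, 0]
    - [0, 0, 0.6, 0]
    - [0, 0, 0.8, 0]
    - [0, 0, 1, 0]

```text
clock: 9.8
eef_pos: [0.4391, 0.1547, 0.1923]
ee_rot: [[-0.201, 0.98, 0.0], [0.98, 0.201, 0.0], [-0.0, 0.0, -1.0]]
contact_force: [0.1, 0.3, -1.5]
width: 0.0098
gripper_force: 30.0
```

Request:
servo_tool:
  moves:
    - [0.02, -0.1, 0.1, 0]
    - [0.05, -0.22, 0.2, 0]
    - [0.07, -0.34, 0.3, 0]
    - [0.1, -0.46, 0.4, 0]
    - [0.12, -0.58, 0.5, 0]
    - [0.15, -0.7, 0.55, 0]
    - [0.17, -0.82, 0.55, 0]
    - [0.2, -0.93, 0.55, 0]

```text
clock: 10.6
eef_pos: [0.4591, 0.0605, 0.2453]
ee_rot: [[-0.201, 0.98, -0.001], [0.98, 0.201, -0.0], [0.0, -0.001, -1.0]]
contact_force: [0.1, 0.2, -1.5]
width: 0.0102
gripper_force: 30.0
```

Request:
servo_tool:
  moves:
    - [0.02, -0.11, 0, -0.01]
    - [0.05, -0.22, 0, -0.02]
    - [0.07, -0.34, 0, -0.04]
    - [0.1, -0.46, 0, -0.06]
    - [0.12, -0.58, 0, -0.08]
    - [0.15, -0.7, 0, -0.1]
    - [0.17, -0.82, 0, -0.1]
    - [0.2, -0.93, 0, -0.1]

```text
clock: 11.4
eef_pos: [0.4792, -0.0324, 0.2457]
ee_rot: [[-0.124, 0.992, 0.0], [0.992, 0.124, 0.0], [0.0, 0.0, -1.0]]
contact_force: [0.5, 0.6, -1.2]
width: 0.0095
gripper_force: 30.0
```

Request:
servo_tool:
  moves:
    - [0.02, -0.11, 0, -0.01]
    - [0.05, -0.22, 0, -0.02]
    - [0.07, -0.34, 0, -0.04]
    - [0.1, -0.46, 0, -0.06]
    - [0.12, -0.58, 0, -0.08]
    - [0.15, -0.7, 0, -0.1]
    - [0.17, -0.82, 0, -0.1]
    - [0.2, -0.93, 0, -0.1]

```text
clock: 12.2
eef_pos: [0.4992, -0.1254, 0.2456]
ee_rot: [[-0.046, 0.999, -0.0], [0.999, 0.046, -0.0], [-0.0, -0.0, -1.0]]
contact_force: [-0.3, -0.1, -2.3]
width: 0.01
gripper_force: 30.0
```

Request:
servo_tool:
  moves:
    - [0.02, -0.12, 0, 0]
    - [0.05, -0.26, 0, 0]
    - [0.07, -0.4, 0, 0]
    - [0.1, -0.54, 0, 0]
    - [0.12, -0.68, 0, 0]
    - [0.15, -0.8, 0, 0]
    - [0.16, -0.9, 0, 0]
    - [0.16, -0.93, 0, 0]

```text
clock: 13.0
eef_pos: [0.5151, -0.2185, 0.2455]
ee_rot: [[-0.045, 0.999, -0.0], [0.999, 0.045, -0.0], [-0.0, -0.0, -1.0]]
contact_force: [-0.2, -0.4, -1.7]
width: 0.0096
gripper_force: 30.0
```

Run:
```python
from h import *
t=camera("top");s=camera("side")
a=cv2.resize(t[200:265,290:440],(800,347),interpolation=2);b=cv2.resize(s[150:290,300:400],(400,560),interpolation=2)
cv2.imwrite("pics/c3.png",b[...,::-1]);cv2.imwrite("pics/c3t.png",a[...,::-1]);S=read_state();print(S["eef_pos"],S["ee_rot"][:,1])
P=S["eef_pos"]
for z in(-.0126,.0254): print(proj("side",P+[0,0,z]))
for y in (.115,.017,-.05): print(y,proj("side",[.5157-.0443*y,-.2373+y,.136]))
```

```text
[ 0.51500858 -0.21769916  0.2454981 ] [ 9.98986820e-01  4.50029744e-02 -2.57934017e-04]
[342.06284903 183.38824724]
[341.89813988 168.6647534 ]
0.115 [335.60435008 232.64145798]
0.017 [342.70645795 219.02569621]
-0.05 [346.99630496 210.80144277]
```

View pics/c3.png

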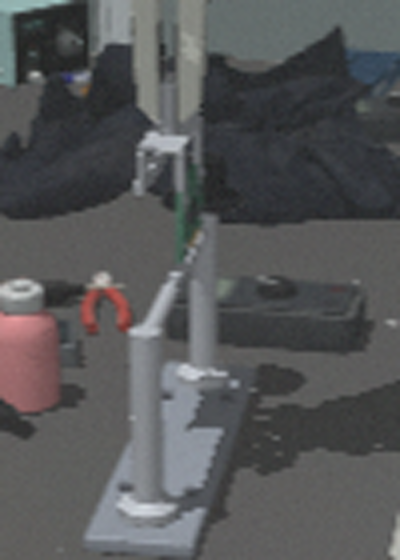

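The side crop shows the carrier held level above the rail, with its plate's end near x 143–190 and the far post's top at x 133–161. I'll compare the two numerically.

Run:
```python
from h import *
np.set_printoptions(linewidth=250,precision=2,suppress=True)
s=cv2.imread("pics/c3.png")
b=cv2.resize(s,(100,140),interpolation=cv2.INTER_AREA);g=(b.sum(2)/3).astype(int)
print("cols 330-355")
for r in list(range(180,200,1))+list(range(205,250,2)): print(r,g[r-150,30:58])
O=np.array([.515,-.2177,.2329]);x=np.array([.999,.045,0]);y=np.array([-.045,.999,0])
for n,a in(("mid",0),("front",-.014),("back",.014)): print(n,proj("side",O+a*x+.04*y+[0,0,.004]),proj("side",O+a*x+.04*y))
for yy in(.115,.1,.06,.02,-.02): print(yy,[proj("side",[.5157-.0443*yy+e,-.2373+yy,.130]) for e in(-.006,.006)])
```

```text
cols 330-355
180 [ 61  63  64  59  56  54  53  63 108 131 118 113 112  98  94 111 107  98  96  95  78  52  46  41  48  53  55  56]
181 [ 60  61  62  60  57  56  59  62  82 102 109 116 115 101  91  94  99  98  98  94  78  59  57  55  60  59  64  66]
182 [ 59  60  60  61  62  60  70  94 108 107 117 130 122 103  91  97  96  98 102  98  76  58  59  56  57  59  58  57]
183 [ 63  60  62  59  58  64 118 167 179 156 127 136 134 121 107 108 106 104 109 104  78  57  52  53  60  57  59  60]
184 [ 62  64  63  59  60  78 141 183 185 183 177 179 181 178 177 177 159 113  96 106  79  53  51  54  55  55  55  55]
185 [ 61  58  59  63  74 133 177 183 183 185 183 183 183 184 184 185 150  85  91 105  77  52  53  56  57  56  56  54]
186 [ 61  59  57  64 104 146 158 157 164 177 182 185 185 184 186 157  91  61  91 105  76  54  57  58  55  57  57  52]
187 [ 60  59  59  63 100 123 114 112 121 150 170 172 175 178 172 135  80  64  91 105  80  58  56  58  57  53  53  54]
188 [ 61  60  58  67 129 141  90  73 108 133 120 103 101 111 135 127  83  79 103 106  74  49  50  53  55  53  53  55]
189 [ 58  58  58  65 106 
[... 3650 characters left out ...]
129 149 150 148 142 135 139 143 140 131 120 121 116 115 112 104  98 118]
247 [ 91  92 112 132 138 137 131 124 115 108 111 124 131 137 148 151 150 149 141 121 101  99  96  91  86  81  81  83]
249 [ 92  95 112 132 137 137 134 122 114 106  94  83  93 127 148 149 147 147 147 141 113  83  79  80  77  67  62  65]
mid [339.17 186.17] [339.2  187.75]
front [344.8  186.37] [344.82 187.94]
back [333.58 185.98] [333.6  187.56]
0.115 [array([338.05, 235.11]), array([333.25, 234.76])]
0.1 [array([339.17, 232.86]), array([334.43, 232.52])]
0.06 [array([342.06, 227.12]), array([337.45, 226.8 ])]
0.02 [array([344.77, 221.72]), array([340.29, 221.42])]
-0.02 [array([347.33, 216.63]), array([342.97, 216.35])]
```

View pics/c3t.png

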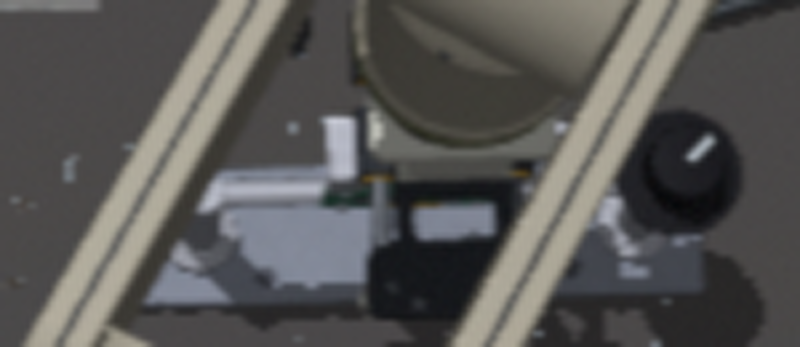

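The carrier end (centre u≈339.5) and the rail both agree with prediction to within about 0.4 px, so I'm lowering.

Request:
servo_tool:
  moves:
    - [0.005, 0, -0.04, 0]
    - [0.005, 0, -0.08, 0]
    - [0.005, 0, -0.14, 0]
    - [0.005, 0, -0.2, 0]
    - [0.005, 0, -0.26, 0]
    - [0.005, 0, -0.32, 0]
    - [0.005, 0, -0.38, 0]
    - [0.005, 0, -0.42, 0]

```text
clock: 13.9
eef_pos: [0.5154, -0.2173, 0.2028]
ee_rot: [[-0.046, 0.999, -0.001], [0.999, 0.046, 0.0], [0.0, -0.001, -1.0]]
contact_force: [-0.5, 0.2, -1.0]
width: 0.0098
gripper_force: 30.0
```

Request:
servo_tool:
  moves:
    - [0, 0, -0.06, 0]
    - [0, 0, -0.12, 0]
    - [0, 0, -0.18, 0]
    - [0, 0, -0.24, 0]
    - [0, 0, -0.3, 0]
    - [0, 0, -0.36, 0]
    - [0, 0, -0.42, 0]
    - [0, 0, -0.48, 0]

```text
clock: 14.7
eef_pos: [0.5156, -0.2173, 0.1551]
ee_rot: [[-0.046, 0.999, 0.0], [0.999, 0.046, 0.0], [0.0, 0.0, -1.0]]
contact_force: [-0.9, -0.5, -1.9]
width: 0.0098
gripper_force: 30.0
```

Request:
servo_tool:
  moves:
    - [0, 0, -0.01, 0]
    - [0, 0, -0.02, 0]
    - [0, 0, -0.03, 0]
    - [0, 0, -0.04, 0]
    - [0, 0, -0.05, 0]
    - [0, 0, -0.06, 0]
    - [0, 0, -0.065, 0]
    - [0, 0, -0.065, 0]

```text
clock: 15.5
eef_pos: [0.5155, -0.2173, 0.149]
ee_rot: [[-0.046, 0.999, -0.0], [0.999, 0.046, 0.0], [0.0, -0.0, -1.0]]
contact_force: [-0.1, 0.8, -1.6]
width: 0.0099
gripper_force: 30.0
```

Run:
```python
from h import *
t=camera("top");s=camera("side")
cv2.imwrite("pics/t4.png",t[...,::-1]);cv2.imwrite("pics/s4.png",s[...,::-1])
a=cv2.resize(t[205:260,310:420],(800,400),interpolation=2);b=cv2.resize(s[185:255,310:410],(800,560)[:2],interpolation=2)
b=cv2.resize(s[190:240,320:380],(240,200),interpolation=2)
a[200:,:240]=b
cv2.imwrite("pics/c4.png",a[...,::-1]);S=read_state();print(S["eef_pos"],S["contact_force"],S["moment"])
```

```text
[ 0.51560123 -0.2173831   0.14919001] [-0.24943523 -0.59990979 -2.02300722] [ 0.00719497 -0.08917936  0.03205038]
```

View pics/c4.png

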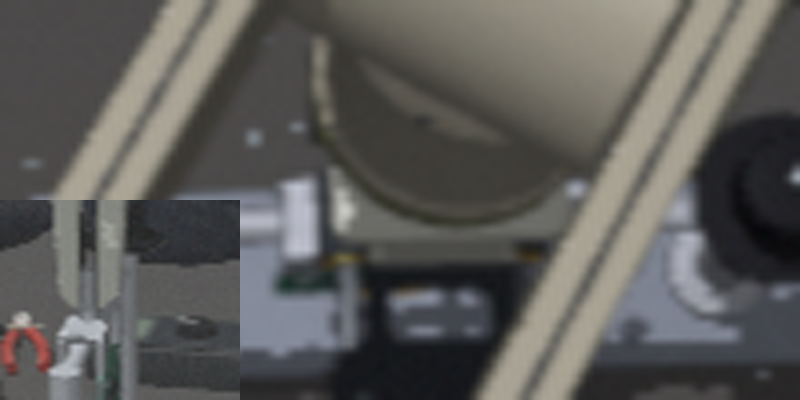

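The top crop shows the plate seated over the rail line with its trailing end at crop (281,219), which is px (348.6,235.1). I'll work out the slide from that.

Run:
```python
from h import *
g=cv2.imread("pics/t4.png").sum(2)//3
for r in(231,233,235,237,239):print(r,g[r,342:356])
print(g[226:246,350],g[226:246,352])
a=np.array([-.0443,.999,0]);x=np.array([.999,.0443,0]);o=np.array([.5157,-.2373,.13])
p=ray("top",348.6,235.1,.139)-o;print(p@a,p@x)
```

```text
231 [107 109 109 110 110 103 109 157 187 188 165 110  63 106]
233 [135 128 123 127 130 130 127 160 186 189 182 132  67 102]
235 [185 186 185 185 184 182 162 168 185 188 183 134  66  99]
237 [125 125 122 123 122 121 122 159 185 187 182 133  63  60]
239 [138 137 136 137 138 137 130 164 187 185 178 130  59  51]
[ 74  74  74  99 182 187 184 186 187 185 182 185 191 187 135  74  57  50
  50  96] [ 74  74  78 118 163 165 165 182 185 183 180 182 184 178 112  68  62  61
  51  95]
0.06108634489777426 -0.0002639158129842663
```

Request:
servo_tool:
  moves:
    - [0, -0.05, -0.003, 0]
    - [0, -0.11, -0.003, 0]
    - [0.005, -0.18, -0.003, 0]
    - [0.01, -0.25, -0.003, 0]
    - [0.01, -0.32, -0.003, 0]
    - [0.015, -0.38, -0.003, 0]
    - [0.02, -0.42, -0.003, 0]
    - [0.02, -0.44, -0.003, 0]

```text
clock: 16.4
eef_pos: [0.5176, -0.2618, 0.1488]
ee_rot: [[-0.045, 0.999, -0.0], [0.999, 0.045, 0.0], [0.0, -0.0, -1.0]]
contact_force: [-0.6, 0.4, -1.2]
width: 0.0097
gripper_force: 30.0
```

Run:
```python
from h import *
np.set_printoptions(linewidth=250)
t=camera("top");s=camera("side")
cv2.imwrite("pics/t5.png",t[...,::-1]);cv2.imwrite("pics/s5.png",s[...,::-1])
g=t.astype(int).sum(2)//3
for r in(231,233,235,237):print(r,g[r,354:378])
S=read_state();print(S["eef_pos"],S["contact_force"],S["moment"])
```

```text
231 [129 138 133 127 127 128 128 129 130 130 128 112 124 165 183 185 186 181 132  58  50  77 146 153]
233 [143 142 140 141 142 145 146 147 158 166 158 128 119 159 182 184 186 179 132  57  48  72 141 149]
235 [182 181 181 181 180 180 180 176 174 174 169 139 104 148 181 185 183 180 134  66  50  61  91 106]
237 [112 113 112 110 108 108 106 105 107 109 108  91  85 145 180 183 184 179 134  67  50  52  60  73]
[ 0.51754682 -0.26155568  0.14876512] [ 0.92772469  0.39488751 -2.39958675] [-0.03131507 -0.10100722 -0.01108095]
```

The trailing edge sits at about 366.6 px over the ring at 366.0, so it is within about 1 mm. Releasing.

Request:
servo_tool:
  moves:
    - [0, 0, 0, 0]
    - [0, 0, 0, 0]
    - [0, 0, 0, 0]
    - [0, 0, 0, 0]
    - [0, 0, 0, 0]
    - [0, 0, 0, 0]
    - [0, 0, 0, 0]
    - [0, 0, 0, 0]
  grip: 1

```text
clock: 17.3
eef_pos: [0.5176, -0.2613, 0.1488]
ee_rot: [[-0.046, 0.999, 0.0], [0.999, 0.046, -0.0], [-0.0, 0.0, -1.0]]
contact_force: [-1.3, -0.7, -1.1]
width: 0.0691
gripper_force: 0.0
```

Request:
servo_tool:
  moves:
    - [0, 0, 0.05, 0]
    - [0, 0, 0.15, 0]
    - [0, 0, 0.3, 0]
    - [0, 0, 0.45, 0]
    - [0, 0, 0.6, 0]
    - [0, 0, 0.75, 0]
    - [0, 0, 0.85, 0]
    - [0, 0, 0.85, 0]

```text
clock: 18.1
eef_pos: [0.5185, -0.2619, 0.2364]
ee_rot: [[-0.046, 0.999, 0.003], [0.999, 0.046, -0.002], [-0.002, 0.003, -1.0]]
contact_force: [-0.4, 0.6, 0.7]
width: 0.093
gripper_force: 0.0
```

Run:
```python
from h import *
t=camera("top");s=camera("side")
cv2.imwrite("pics/t6.png",t[...,::-1]);cv2.imwrite("pics/s6.png",s[...,::-1])
a=cv2.resize(t[205:260,330:440],(800,400),interpolation=2);b=cv2.resize(s[180:240,320:380],(200,200),interpolation=2)
a[200:,:200]=b
cv2.imwrite("pics/c6.png",a[...,::-1]);S=read_state();print(S["eef_pos"],S["contact_force"],S["joint_pos"])
```

```text
[ 0.51757909 -0.26135628  0.23374406] [-0.50671833 -0.42666765 -0.86704573] [-5.55993356e-01  7.00049512e-02  1.52521240e+00 -4.83131382e-05
  1.54634470e+00 -6.01603076e-01]
```

View pics/c6.png

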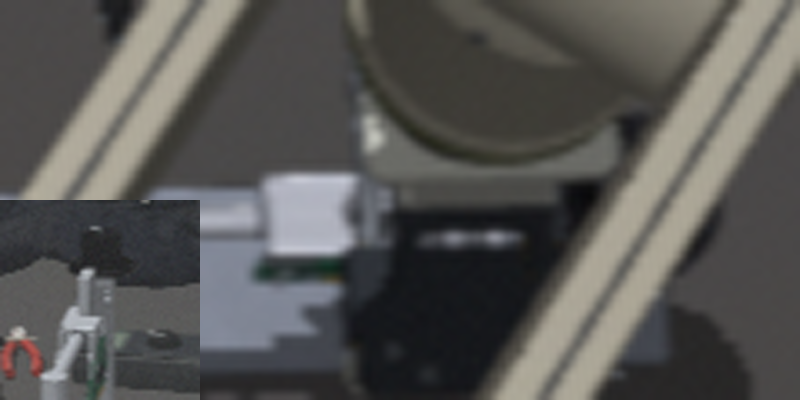

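The carrier hangs upright on the rail with its edge at the ring (px about 366), and the gripper is clear of it. Next I go to the cap: part-closed fingers, wrist wound counter-clockwise.

Request:
servo_tool:
  moves:
    - [0.01, -0.05, 0, 0.1]
    - [0.01, -0.1, 0, 0.2]
    - [0.02, -0.15, 0, 0.3]
    - [0.02, -0.2, 0, 0.4]
    - [0.02, -0.25, 0, 0.5]
    - [0.03, -0.3, 0, 0.6]
    - [0.03, -0.35, 0, 0.7]
    - [0.03, -0.4, 0, 0.83]
  grip: 0.62

```text
clock: 19.0
eef_pos: [0.52, -0.3011, 0.2323]
ee_rot: [[-0.645, 0.764, -0.002], [0.764, 0.645, 0.001], [0.002, -0.001, -1.0]]
contact_force: [-0.1, 0.2, -0.0]
width: 0.0578
gripper_force: 0.0
```

Request:
servo_tool:
  moves:
    - [0, -0.05, 0, 0.1]
    - [0, -0.1, 0, 0.2]
    - [0, -0.15, 0, 0.3]
    - [0, -0.2, 0, 0.4]
    - [0, -0.26, 0, 0.5]
    - [0, -0.32, 0, 0.6]
    - [0, -0.38, 0, 0.73]
    - [0, -0.42, 0, 0.83]

```text
clock: 19.8
eef_pos: [0.52, -0.3433, 0.2322]
ee_rot: [[-0.976, 0.216, -0.002], [0.216, 0.976, 0.001], [0.002, 0.001, -1.0]]
contact_force: [0.0, 1.3, 0.8]
width: 0.0579
gripper_force: 0.0
```

Run:
```python
from h import *
t=camera("top");s=camera("side")
a=cv2.resize(t[205:260,380:460],(580,400),interpolation=2);b=cv2.resize(s[150:230,320:400],(400,400),interpolation=2)
cv2.imwrite("pics/c7.png",np.hstack([b,cv2.resize(a,(400,400))])[...,::-1]);S=read_state();print(S["eef_pos"],S["width"],S["joint_pos"])
P=S["eef_pos"];print([ (proj("side",P+[0,dy,0])-[320,150])*5 for dy in(-.028,0,.028)], (proj("side",[.5207,-.343,.183])-[320,150])*5,(proj("side",[.5207,-.343,.15])-[320,150])*5)
```

```text
[ 0.51995417 -0.34341062  0.23229363] 0.05758190325941456 [-6.65877184e-01  1.89622363e-01  1.39787690e+00 -1.28084227e-04
  1.55632993e+00 -2.01594126e+00]
[array([161.62548991,  95.34540445]), array([151.50880286, 107.37701293]), array([140.99362589, 119.88253886])] [150.42553622 193.18570766] [150.67672436 249.19597089]
```

View pics/c7.png

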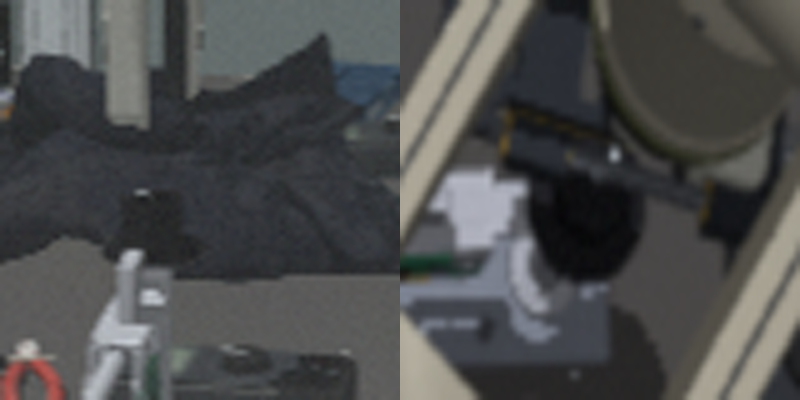

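The side crop shows the cap at x≈151 with its top at y≈190, as predicted (150,193). I'm descending over it and closing.

Request:
servo_tool:
  moves:
    - [0.005, 0, -0.1, 0]
    - [0.005, 0, -0.2, 0]
    - [0.005, 0, -0.3, 0]
    - [0.005, 0, -0.4, 0]
    - [0.005, 0, -0.5, 0]
    - [0.005, 0, -0.6, 0]
    - [0.005, 0, -0.68, 0]
    - [0.005, 0, -0.72, 0]

```text
clock: 20.7
eef_pos: [0.5207, -0.3431, 0.1605]
ee_rot: [[-0.976, 0.22, -0.001], [0.22, 0.976, 0.001], [0.001, 0.001, -1.0]]
contact_force: [0.3, -0.6, 0.1]
width: 0.0571
gripper_force: 0.0
```

Request:
servo_tool:
  moves:
    - [0, 0, 0, 0]
    - [0, 0, 0, 0]
    - [0, 0, 0, 0]
    - [0, 0, 0, 0]
    - [0, 0, 0, 0]
    - [0, 0, 0, 0]
    - [0, 0, 0, 0]
    - [0, 0, 0, 0]
  grip: 0

```text
clock: 21.5
eef_pos: [0.5212, -0.3447, 0.1628]
ee_rot: [[-0.975, 0.22, 0.001], [0.22, 0.975, -0.002], [-0.001, -0.002, -1.0]]
contact_force: [0.1, -5.6, 0.5]
width: 0.0333
gripper_force: 30.0
```

Run:
```python
from h import *
S=read_state();print(S["eef_pos"],S["width"],S["gripper_force"],S["joint_pos"],S["contact_force"],S["moment"])
```

```text
[ 0.52118151 -0.34473567  0.16275131] 0.033294662912610164 29.982389509677887 [-6.65602507e-01  2.25207311e-01  1.48457314e+00 -1.34658377e-03
  1.42951966e+00 -2.01413332e+00] [ 0.06313477 -5.58057237  0.49726554] [-0.75237725 -0.00606209 -0.02308367]
```

Gripped (33 mm). I'm correcting y by -2 mm and turning clockwise, following the cap down.

Request:
servo_tool:
  moves:
    - [0, -0.02, 0, -0.05]
    - [0, -0.02, -0.002, -0.15]
    - [0, -0.02, -0.004, -0.3]
    - [0, -0.02, -0.006, -0.45]
    - [0, -0.02, -0.008, -0.6]
    - [0, -0.02, -0.01, -0.75]
    - [0, -0.02, -0.012, -0.9]
    - [0, -0.02, -0.013, -1]

```text
clock: 22.3
eef_pos: [0.5213, -0.345, 0.1614]
ee_rot: [[-0.531, 0.847, 0.001], [0.847, 0.531, 0.0], [-0.0, 0.001, -1.0]]
contact_force: [-1.4, 2.2, 2.8]
width: 0.0336
gripper_force: 30.0
```

```bash
cat > st.py <<'E'
from h import *
np.set_printoptions(precision=4,suppress=True)
S=read_state();R=S["ee_rot"];print(S["clock"],S["eef_pos"],S["width"],S["joint_pos"],S["contact_force"],S["moment"],"yaw",np.degrees(np.arctan2(R[1,1],R[0,1])))
E
python3 st.py
```

```text
22.3 [ 0.5213 -0.345   0.1614] 0.03360807294326128 [-0.6669  0.2286  1.4831  0.0007  1.4296 -1.2267] [-1.3828  2.18    2.7985] [0.5048 0.1074 0.0257] yaw 32.0639010436257
```

Request:
servo_tool:
  moves:
    - [0, 0, -0.002, -0.12]
    - [0, 0, -0.004, -0.25]
    - [0, 0, -0.005, -0.37]
    - [0, 0, -0.007, -0.5]
    - [0, 0, -0.008, -0.62]
    - [0, 0, -0.01, -0.75]
    - [0, 0, -0.012, -0.87]
    - [0, 0, -0.013, -1]

```text
clock: 23.1
eef_pos: [0.5214, -0.345, 0.1601]
ee_rot: [[0.223, 0.975, 0.001], [0.975, -0.223, 0.0], [0.0, 0.001, -1.0]]
contact_force: [-1.1, 2.4, 2.3]
width: 0.0334
gripper_force: 30.0
```

Request:
servo_tool:
  moves:
    - [0, 0, -0.002, -0.12]
    - [0, 0, -0.004, -0.25]
    - [0, 0, -0.005, -0.37]
    - [0, 0, -0.007, -0.5]
    - [0, 0, -0.008, -0.62]
    - [0, 0, -0.01, -0.75]
    - [0, 0, -0.012, -0.87]
    - [0, 0, -0.013, -1]

```text
clock: 23.9
eef_pos: [0.5213, -0.3451, 0.1589]
ee_rot: [[0.847, 0.531, 0.001], [0.531, -0.847, 0.0], [0.001, 0.0, -1.0]]
contact_force: [-2.2, 2.6, 3.3]
width: 0.0333
gripper_force: 30.0
```

```bash
python3 st.py
```

```text
23.9 [ 0.5213 -0.3451  0.1589] 0.03329966318736902 [-0.667   0.2304  1.4858  0.0004  1.4249  0.3434] [-2.1908  2.6264  3.3268] [0.2223 0.21   0.0432] yaw -57.89637729180715
```

Request:
servo_tool:
  moves:
    - [0, 0, -0.001, -0.05]
    - [0, 0, -0.001, -0.1]
    - [0, 0, -0.002, -0.15]
    - [0, 0, -0.002, -0.2]
    - [0, 0, -0.003, -0.25]
    - [0, 0, -0.003, -0.3]
    - [0, 0, -0.004, -0.35]
    - [0, 0, -0.004, -0.35]

```text
clock: 24.7
eef_pos: [0.5214, -0.3451, 0.1584]
ee_rot: [[0.958, 0.285, 0.001], [0.285, -0.958, -0.0], [0.001, 0.0, -1.0]]
contact_force: [-2.5, 1.9, 4.2]
width: 0.0331
gripper_force: 30.0
```

```bash
python3 st.py
```

```text
24.7 [ 0.5214 -0.3451  0.1584] 0.03312796326838951 [-0.6669  0.2307  1.4862  0.0002  1.4241  0.6146] [-2.4503  1.8581  4.2458] [0.3064 0.3743 0.5217] yaw -73.42457464550333
```

Request:
servo_tool:
  moves:
    - [0, 0, 0, -0.03]
    - [0, 0, 0, -0.06]
    - [0, 0, 0, -0.1]
    - [0, 0, 0, -0.13]
    - [0, 0, 0, -0.13]
    - [0, 0, 0, -0.13]
    - [0, 0, 0, -0.13]
    - [0, 0, 0, -0.13]

```text
clock: 25.5
eef_pos: [0.5207, -0.3452, 0.1583]
ee_rot: [[0.982, 0.187, -0.001], [0.187, -0.982, 0.0], [-0.001, -0.0, -1.0]]
contact_force: [-5.8, 2.9, 6.7]
width: 0.0333
gripper_force: 30.0
```

```bash
python3 st.py
```

```text
25.5 [ 0.5207 -0.3452  0.1583] 0.03331165686950414 [-0.6673  0.2307  1.4866 -0.0004  1.4249  0.7159] [-5.8395  2.8672  6.7188] [0.5176 0.9469 0.5354] yaw -79.24702799334906
```

The moment has saturated at about 0.53 N m, so the cap is bottomed out and slipping in the pads. I'm backing it off a quarter turn.

Request:
servo_tool:
  moves:
    - [0, 0, 0, 0.1]
    - [0, 0, 0.003, 0.23]
    - [0, 0, 0.005, 0.36]
    - [0, 0, 0.007, 0.5]
    - [0, 0, 0.008, 0.62]
    - [0, 0, 0.01, 0.75]
    - [0, 0, 0.012, 0.87]
    - [0, 0, 0.013, 1]

```text
clock: 26.3
eef_pos: [0.521, -0.3456, 0.1595]
ee_rot: [[0.56, 0.828, 0.0], [0.828, -0.56, -0.0], [-0.0, 0.0, -1.0]]
contact_force: [-3.6, 1.4, 4.9]
width: 0.0332
gripper_force: 30.0
```

Request:
servo_tool:
  moves:
    - [0, 0, 0.002, 0.12]
    - [0, 0, 0.004, 0.25]
    - [0, 0, 0.005, 0.37]
    - [0, 0, 0.007, 0.5]
    - [0, 0, 0.008, 0.65]
    - [0, 0, 0.01, 0.8]
    - [0, 0, 0.012, 0.92]
    - [0, 0, 0.013, 1]

```text
clock: 27.1
eef_pos: [0.5214, -0.3457, 0.1609]
ee_rot: [[-0.189, 0.982, 0.001], [0.982, 0.189, -0.001], [-0.001, 0.001, -1.0]]
contact_force: [-1.8, -0.2, 3.9]
width: 0.0335
gripper_force: 30.0
```

Request:
servo_tool:
  moves:
    - [0, 0, 0, 0.02]
    - [0, 0, 0, 0.02]
    - [0, 0, 0, 0.02]
    - [0, 0, 0, 0.02]
    - [0, 0, 0, 0.02]
    - [0, 0, 0, 0.02]
    - [0, 0, 0, 0.02]
    - [0, 0, 0, 0.02]

```text
clock: 27.9
eef_pos: [0.5214, -0.3456, 0.1608]
ee_rot: [[-0.2, 0.98, 0.001], [0.98, 0.2, -0.001], [-0.001, 0.001, -1.0]]
contact_force: [-1.2, 0.6, 5.8]
width: 0.0335
gripper_force: 30.0
```

```bash
python3 st.py
python3 - <<'E'
from h import *
np.set_printoptions(linewidth=200)
t=camera("top");s=camera("side");g=t.astype(int).sum(2)//3
for r in(231,233,235,237):print(r,g[r,358:374])
a=cv2.resize(t[205:260,350:440],(500,400),interpolation=2);b=cv2.resize(s[170:240,320:380],(300,400),interpolation=2)
cv2.imwrite("pics/c8.png",np.hstack([b,a])[...,::-1])
E
```

```text
27.9 [ 0.5214 -0.3456  0.1608] 0.03353636958817322 [-0.6673  0.2293  1.4834 -0.      1.4277 -0.8682] [-1.1576  0.6141  5.7876] [0.0372 0.052  0.012 ] yaw 11.509336628028828
231 [126 127 127 128 128 129 128 117 145 176 182 182 181 181 170 158]
233 [141 143 144 146 157 164 155 130 131 164 180 181 179 169 160 159]
235 [179 178 177 175 172 172 169 140 125 159 176 165 157 158 158 157]
237 [106 106 104 104 106 107 107  93 104 136 155 160 159 158 157 151]
```

View pics/c8.png

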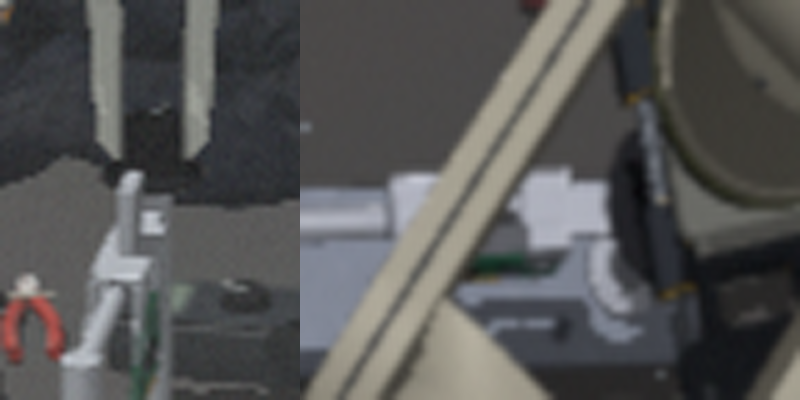

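The fingers hold the cap. The carrier hangs upright with its edge still at about 366 px on the ring and its nose under the flange.

```bash
python3 -c "
from station import *;print(finish_job())"
```

```text
the job is handed in; nothing more can be done
None
```

The job is handed in at about 28 s on the robot's clock, with no verdict returned: the carrier hangs on the rail within about 1 mm of the mark, and the cap was screwed to its stop, backed off about 91° and is still gripped at 30 N.

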